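# Clamp the glued spice caddy

### The arm

A 6-joint arm with a two-finger parallel gripper is mounted at the origin on the work surface. World frame = base frame: x ahead of the robot, y to its left, z up, the work surface at z = 0. Lengths are in m, angles in degrees, forces in N, time in s.
With the tool pointing down it reaches from about 0.35 to 0.975 m from the base axis. Payload 7.1 kg.
Tool frame: the origin (TCP) lies on the mounting face of the last link; the fingertips stand 182 mm ahead of it and the grasp point (between the pads) lies 163 mm ahead of it (env.nose_length is the distance from the TCP to the fingertips, in m); z points along the fingers, y is the line along which they close (so a half turn about z gives the same grasp; the last joint's range is limited). The gripper opens to 88 mm and grips with 3 to 60 N. Pads are 20 mm wide; open, the fingers measure 115 mm over their backs; the gripper's body (75 mm by 178 mm) begins 61 mm behind the grasp point.
Start: joints at [63.885, 24.242, 93.386, -0, 62.372, -1.089], TCP at [0.264, 0.566, 0.405] pointing down, gripper open.
Joint ranges: [-172.04, 172.04], [-51.8, 120.97], [4.93, 147.93], [-75.15, 255.16], [6.16, 154.13], [-145.62, 145.62]. Speed limits (degrees/s): [136.94, 136.94, 172.46, 180, 180, 180].

### API

Orientations are given as a 3x3 rotation matrix whose columns are the frame's x, y, z axes.
In Python, from bench import env gives the robot as it stands. The module is installed in compiled form; this text tells all that it offers.
- The arm moves only by the tool drive_tool, never from a script. Its arguments are lists of equal length, an entry for each row: "angular": the turn, a rotation vector about the tool's x, y, z in degrees, a list of three; "xyz": the shift along the tool's x, y, z in cm, a list of three; "hand": the closure, from -1 (fully open) to 1 (shut). A call has 1 to 10 rows; each row shifts and turns the commanded pose from where the row before left it, along the tool's axes as they then stand; what a row does not reach is not made up. A row lasts 1/8 s, in which the tool goes at most 62.5 mm and 10.7 degrees, less where a joint would pass 70% of its speed; a pose out of reach is approached as far as the arm can. A call with a gripper value outside its range is refused whole. The fingers move at their own pace and stop on an object; "force" is the grip in N (left out, the last holds). Time passes only in rows, so rows that do not move let the fingers close. It gives the time, the measured TCP pose, the force, the opening and the grip force at its end, in the units of the state.
- env.get_obs(): the state, without advancing time (a new reading comes with each control period).
- env.get_image(name): name is "scene" or "top"; returns (picture, depth): 400x640x3 uint8, red, green, blue; 400x640 float32, m along the optical axis (not along the pixel's ray), 0 where there is no reading.
- env.calibration(name): a dict with "vertical_fov" (degrees; the focal length in pixels is half the picture's height over the tangent of half this angle, whatever the lens; pixels are square), "cx", "cy" (the principal point, pixels), "rvec" (rotation vector, rad) and "tvec" (3), from world to camera coordinates, as OpenCV has them. Camera axes: x right, y down, z forward; pixel columns grow to the right and rows downward; lengths in m; the calibration is good to about 2 mm. A picture is of the moment at which its call begins. calibration takes no time and is no camera call.
- env.job_done(): hands the job in; it is judged then, once.
The state is a dict: "time_s": time; "q": joint angles; "joint_velocities": joint speeds; "joint_torque": joint torques, N m; "ee_pos": TCP position; "eef_rot": TCP orientation; "wrist_force": force on the tool from outside, world axes, zero at the start; "moment": the same for the moment, N m; "opening": finger opening in m; "finger_force": force on a finger pad.
Only numpy, scipy, OpenCV 4.12 (cv2) and the standard library are available. Lean on these libraries where they do the work, as an engineer would, in place of code of your own. Each camera call takes 0.05 s, during which the arm holds its last target. There are 200 camera calls.

### The job

The little wooden spice caddy has just been glued: hang it by its handle on the hook over the clamp's fixed jaw and let go of it, so that it hangs in the clamp. Then pump the clamp's trigger until the rubber pad presses the caddy firmly (about 15 N, never more than 40 N) against the fixed jaw, and finish while still holding the trigger squeezed. Move the jaw only with the trigger and leave the other things on the counter where they are.

Things in the scene. Friction and masses are not known exactly. Their poses are not given: they have to be found in the camera images.
- clamp: Ratchet bar clamp 300 mm long, steel and black, bolted to the counter. Origin: on the counter under its middle, z up; the jaw advances along its -y. Clamp frame, mm: bed 60 wide, 20 high below all; black housing y=15..125, 44 wide, top z=96; upright fixed grip post on it, x+-15, y=45..63, top z=165, the grey trigger behind it (larger y).
- fixed_jaw (a point): Centre of the inner (+y) face of the fixed jaw, an upright steel plate 48 mm wide, top at z=118, at clamp (0,-130,75) mm. Axes as the clamp's.
- hook_seat (a point): Where the caddy's handle bar rests (bar centre 4 mm higher): on top of the hook, a flat level steel strap 16 mm wide (x), 6 thick, top z=142, over the fixed jaw; clamp (0,-106,142) mm. The strap points to +y and is clear below. Axes as the clamp's.
- hook_lip (a point): Top of the upturned lip at the hook's free end, clamp (0,-97,154) mm: 16 wide (x), 6 thick (y), rising 12 over the strap. The handle bar goes in over the lip along -y and lies between lip and fixed jaw.
- squeeze (a point): Point midway between the outer faces of grip post and FULLY squeezed trigger, clamp (0,69,137) mm. A gripper pointing down, centred here, closing along the clamp's y, pumps the whole stroke clear of the housing. Over post and trigger: 65 mm with the trigger out (open the fingers to 83 mm or more for that), 48 mm fully squeezed. Axes as the clamp's.
- trigger: Grey upright trigger bar, 30 wide, 14 thick, z=95..165 mm; slides 17 mm along the clamp's -y when squeezed; a spring (6 to 8 N) brings it out again. A full stroke drives the jaw 12 to 17 mm (first up to 5 mm idle); let it fully out before the next. The jaw stays by friction (5 N). Stalls early once the pad presses. Origin: the clamp's when out.
- trigger_face (a point): Middle of the trigger's outer (+y) face, which a finger pushes; at clamp (0,110,137) mm when out. The pad pushes with about the squeeze force on this face less 13 N (8 spring, 5 friction).
- jaw: Steel jaw plate on a toothed bar; only the trigger may move it, the arm must not push it. Origin: the clamp's when fully back; moves along the clamp's -y up to 90 mm, starts 0 to 16 mm advanced. The bar's tail (16 wide, z=68..83) sticks out behind the housing to y=230 when fully back.
- pad: Black rubber pad, 40 wide, 44 high, sprung on the jaw's front (gives up to 6 mm, 2.5 N per mm). Origin: the clamp's when fully back, moves along the clamp's -y.
- pad_face (a point): Centre of the pad's face, which looks to the clamp's -y, towards the fixed jaw; at clamp (0,-15,75) mm when fully back, 115 mm from the fixed jaw then.
- caddy: Closed wooden spice caddy, 0.13 to 0.25 kg: light block 56 (x) by 36 (y) by 60 mm tall, steel handle on top in its x-z plane: two 8 mm round legs at x=+-24 and a level bar. Origin: centre of the underside, z up. Stands on the counter; grasp from above across the 56 mm. Crushed if the pad presses over 40 N.
- caddy_bar (a point): Centre of the handle's level round bar (8 mm thick, along the caddy's x), 100 mm above the underside; the open window under it is 40 wide, 36 high. Axes as the caddy's.
- spice_jar: a small squat amber spice jar with a white cap, 46 mm across, 78 mm tall; bystander, to be left where it is. Origin: its underside.
- tumbler: a plain clear glass tumbler, 68 mm across, 95 mm tall; bystander, to be left where it is. Origin: its underside.
- mug: a white mug, 76 mm across, 85 mm tall, with a side handle; bystander, to be left where it is. Origin: its underside.
- sauce_bottle: an amber sauce bottle, 62 mm across, 170 mm tall; bystander, to be left where it is. Origin: its underside.
- small_bowl: a small blue bowl, 100 mm across, 45 mm tall; bystander, to be left where it is. Origin: its underside.
- spoon: a spoon lying flat; bystander, to be left where it is. Origin: its underside.
Mind the look-alikes: they are no part of the job. Leave any green or turquoise look-alike of the caddy alone.

How it is judged (in metres and radians):
On the way, in this order (a step that is already met when the one before it is completed fails the run):
1. the caddy hangs by its handle on the hook, let go (z of caddy_bar in the frame of clamp between 0.14 and 0.153 m and y of caddy_bar in the frame of clamp between -0.117 and -0.096 m and x of caddy_bar in the frame of clamp between -0.016 and 0.016 m and angle between caddy's own z axis and vertical below 0.15 rad and contact force between the arm and caddy below 0.3 N), for 0.2 s.
2. the pad, driven by the trigger, presses the caddy (contact force between pad and caddy above 8 N and contact force between the fingers and trigger above 5 N), for 0.2 s.
At the end, for the whole second after the job is handed in: Fingers squeeze the trigger (over 5 N), the pad presses the caddy with 8 to 40 N, its back within 5 mm of the fixed jaw; the caddy hangs by its handle bar on the strap between jaw and lip (16 mm sideways), upright within 0.15 rad, at rest, untouched by the arm (all of step 1 and all of step 2 and contact force between pad and caddy below 40 N and y of caddy_bar in the frame of clamp below -0.105 m and y of caddy in the frame of clamp below -0.107 m and height (world z) of caddy above 0.035 m and linear speed of caddy below 0.02 m/s); the arm keeps its last pose, push and grip.
It fails at once if the pad presses the caddy with more than 40 N (contact force between pad and caddy above 40 N).
It fails at once if the arm pushes the jaw or its pad (contact force between the arm and jaw above 5 N).
It fails at once if a bystander is moved more than 30 mm (distance of any of spice_jar, tumbler, mug, sauce_bottle, small_bowl, spoon from where it was at the start of the episode above 0.03 m).
It also fails if it takes over 64 s, if anything falls off the work surface, if the arm or the gripper's body presses on something with over 40 N, if the wrist force passes 120 N, or if a joint passes its speed limit or range.

## Working session

There is one attempt and no reset: what is moved stays moved. The work goes in short steps, Python scripts to look and compute and a tool call to move; the robot and the scene stay as the last step left them, time stands still between calls to the robot, and variables do not carry over. Pictures are saved under pics/ and viewed, at most 10 in all, crops included, and the job is handed in when it is done.

Besides the shell and the picture viewer there is one more tool, called after "Call:" by a JSON object that holds its "op" and its "data", one argument or row to a line. drive_tool: Moves the arm, as the interface text tells. Its arguments: {"type":"object","properties":{"angular":{"type":"array","items":{"type":"array","items":{"type":"number"}}},"xyz":{"type":"array","items":{"type":"array","items":{"type":"number"}}},"hand":{"type":"array","items":{"type":"number"}},"force":{"type":"number"}},"required":["angular","xyz","hand"]}

```bash
mkdir -p pics; cat > h.py <<'E'
import numpy as np, cv2
from bench import env
def cal(n):
    c=env.calibration(n); f=200/np.tan(np.radians(c["vertical_fov"])/2)
    R=cv2.Rodrigues(np.array(c["rvec"],float))[0]; return f,c["cx"],c["cy"],R,np.array(c["tvec"],float).ravel(),c
def cloud(n,d):
    f,cx,cy,R,t,_=cal(n); v,u=np.mgrid[0:400,0:640]
    P=np.stack([(u-cx)/f*d,(v-cy)/f*d,d],-1)
    return (P-t)@R
def grab(n):
    im,d=env.get_image(n); return im,d,cloud(n,d)
E
python3 - <<'E'
from h import *
for n in("scene","top"):
    im,d,P=grab(n); cv2.imwrite(f"pics/{n}0.png",im[...,::-1]); np.savez(f"{n}0.npz",im=im,d=d,P=P); print(cal(n)[5])
print(env.get_obs())
E
```

```text
{'vertical_fov': 56.97897093396391, 'cx': 325.0200217878496, 'cy': 197.86525682100762, 'rvec': array([ 2.26675047,  1.02275857, -0.3523022 ]), 'tvec': array([-0.34910635, -0.24677372,  1.35176146])}
{'vertical_fov': 57.203870216372344, 'cx': 316.1145510431923, 'cy': 200.41291856210225, 'rvec': array([ 2.13895414, -2.11442106,  0.2257238 ]), 'tvec': array([-0.06033436,  0.56319219,  1.12539082])}
{'time_s': 0.1, 'q': array([ 6.38871234e+01,  2.42800406e+01,  9.34268173e+01,  1.04152056e-04,
        6.23712657e+01, -1.08950023e+00]), 'joint_velocities': array([ 0.01137823, -0.00436715, -0.02508475,  0.04557949, -0.14395341,
       -0.0388209 ]), 'joint_torque': array([ 6.04991474e-04, -5.45619857e+01, -2.74323177e+01,  6.46287971e-02,
        1.88307697e-02, -4.02852237e-06]), 'ee_pos': array([0.26424316, 0.56611797, 0.40398101]), 'eef_rot': array([[-9.06134920e-01,  4.22988350e-01, -6.01584533e-04],
       [ 4.22988777e-01,  9.06134095e-01, -1.22362951e-03],
       [ 2.75352293e-05, -1.36323693e-03, -9.99999070e-01]]), 'wrist_force': array([-0.62517415, -0.2684908 , -0.93562391]), 'moment': array([ 0.02002875, -0.00995318, -0.00817369]), 'finger_force': 0.0, 'opening': 0.0877040062763676}
```

View pics/scene0.png

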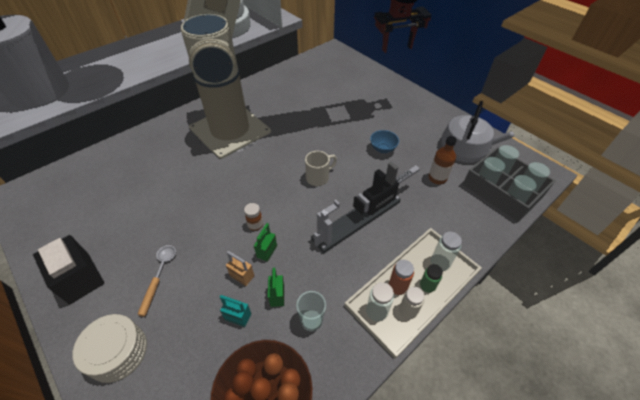

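View pics/top0.png

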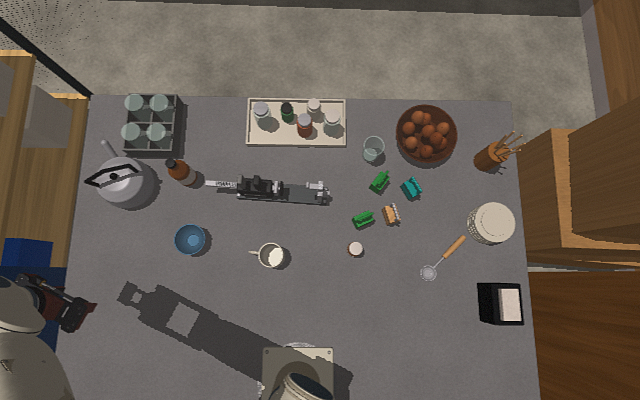

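The scene shows the wooden caddy at scene (239,268) / top (391,214). The look-alikes, in scene pixels, are green (265,242), green (276,288) and turquoise (235,310). The clamp is at top (205–328, 185–200), with its hook end at (322,192). I choose the wooden one and check it in a close crop.

```bash
python3 - <<'E'
from h import *
S=np.load("scene0.npz");T=np.load("top0.npz")
a=cv2.resize(S["im"][215:335,190:310],(400,400),interpolation=3)
b=cv2.resize(T["im"][160:240,340:440],(400,320),interpolation=3)
c=cv2.resize(T["im"][165:215,195:345],(800,266),interpolation=3)[:200]
b=cv2.copyMakeBorder(b,0,80,0,0,0)
cv2.imwrite("pics/crop1.png",np.vstack([np.hstack([a,b]),c])[...,::-1])
P=T["P"];hs=cv2.cvtColor(T["im"],cv2.COLOR_RGB2HSV)
print("table z",np.median(P[300:330,420:470,2]))
# wooden caddy from both
for n,D,(r0,r1,c0,c1) in(("top",T,(198,232,376,408)),("scene",S,(245,290,222,258))):
    p=D["P"][r0:r1,c0:c1].reshape(-1,3); 
    q=p[(p[:,2]>.052)&(p[:,2]<.068)]; print(n,len(q),q.mean(0),q.min(0),q.max(0),cv2.minAreaRect((q[:,:2]*1000).astype(np.float32)))
    q=p[p[:,2]>.08]; print(" bar",len(q),q.mean(0) if len(q) else 0, cv2.fitLine((q[:,:2]).astype(np.float32),2,0,.01,.01).ravel() if len(q)>2 else 0)
    print(np.percentile(p[:,2],[50,90,95,99,100]))
E
```

```text
table z 0.0008008808173853307
top 149 [ 0.52329967 -0.2939338   0.06059235] [ 0.49584183 -0.32231901  0.05290215] [ 0.55393806 -0.27395973  0.06719188] ((525.4296875, -298.5867919921875), (55.27826690673828, 37.09084701538086), 17.17833709716797)
 bar 60 [ 0.5150173  -0.285019    0.15693572] [ 0.5976116  -0.8017857   0.51501733 -0.285019  ]
[0.00174271 0.06191953 0.09186664 0.10528528 1.21392465]
scene 272 [ 0.52800389 -0.29402963  0.06134776] [ 0.49830101 -0.31849216  0.05231816] [ 0.55577672 -0.22551566  0.06786437] ((518.36181640625, -268.5559997558594), (56.27565002441406, 87.87220001220703), 16.261980056762695)
 bar 100 [ 0.55215972 -0.30094751  0.14024102] [ 0.95810807 -0.28640693  0.5521597  -0.30094752]
[0.00368416 0.06348928 0.09338041 0.10682068 0.89136134]
```

View pics/crop1.png

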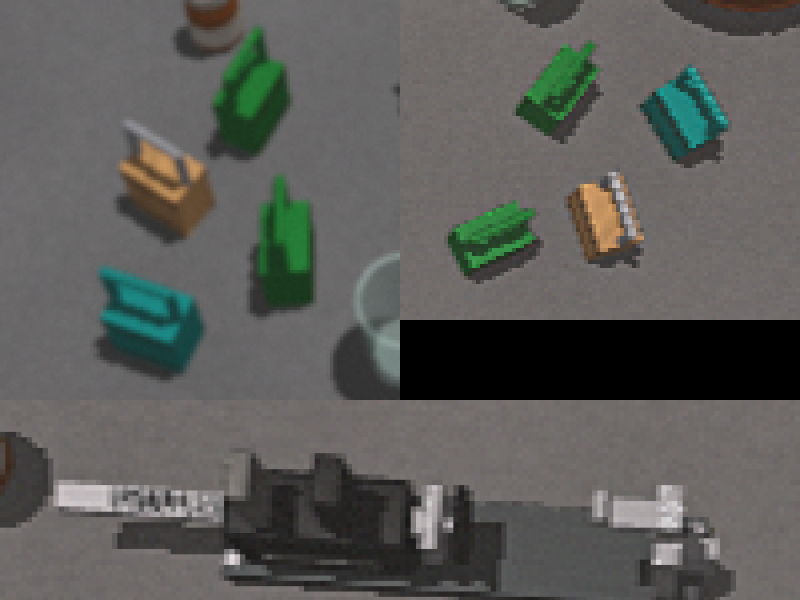

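The crop confirms the wooden block with a steel handle at top (391,214). The clamp's hook end is to the right (world −y), with the strap pointing left, so the clamp's y ≈ world +y. Now I measure both poses accurately.

```bash
python3 - <<'E'
from h import *
S=np.load("scene0.npz");T=np.load("top0.npz")
def rect(q): 
    r=cv2.minAreaRect((q[:,:2]*1000).astype(np.float32)); return np.round(r[0],1),np.round(r[1],1),round(r[2],1)
for n,D in(("top",T),("scene",S)):
    P=D["P"].reshape(-1,3)
    m=(np.hypot(P[:,0]-.525,P[:,1]+.297)<.043); p=P[m]
    for lo,hi in((.054,.066),(.09,.112)):
        q=p[(p[:,2]>lo)&(p[:,2]<hi)]; l=cv2.fitLine(q[:,:2].astype(np.float32),2,0,.01,.01).ravel()
        print(n,"caddy",lo,len(q),q.mean(0).round(4),rect(q),np.degrees(np.arctan2(l[1],l[0])).round(1))
    # clamp region
    m=(P[:,0]>.5)&(P[:,0]<.68)&(P[:,1]>-.15)&(P[:,1]<.30)&(P[:,2]>.012)&(P[:,2]<.2); p=P[m]
    for lo,hi in((.015,.026),(.066,.088),(.091,.101),(.113,.122),(.136,.147),(.15,.158),(.16,.17)):
        q=p[(p[:,2]>lo)&(p[:,2]<hi)]
        if len(q)>2: print(n,lo,hi,len(q),q.mean(0).round(4),q.min(0)[:2].round(3),q.max(0)[:2].round(3),rect(q))
E
```

```text
top caddy 0.054 144 [ 0.5234 -0.2942  0.0607] (array([ 525.4, -298.9]), array([54.8, 36.6]), 15.9) 19.9
top caddy 0.09 53 [ 0.5245 -0.2983  0.1025] (array([ 525.2, -298.3]), array([52.7,  8.6]), 17.2) 16.6
top 0.015 0.026 811 [0.588  0.0234 0.0204] [ 0.559 -0.094] [0.629 0.209] (array([597.2,  57.3]), array([303.2,  60.9]), 86.5)
top 0.066 0.088 291 [0.5999 0.1823 0.0784] [ 0.565 -0.095] [0.621 0.297] (array([596.6, 101.6]), array([391.9,  39. ]), 85.9)
top 0.091 0.101 366 [0.5982 0.1196 0.096 ] [ 0.566 -0.062] [0.626 0.195] (array([597.3,  65.6]), array([259. ,  44.5]), 86.0)
top 0.113 0.122 59 [ 0.5875 -0.0154  0.1183] [ 0.565 -0.073] [0.616 0.177] (array([590.6,  52. ]), array([250.4,  47.4]), 89.3)
top 0.136 0.147 96 [ 0.5911 -0.0173  0.1423] [ 0.582 -0.07 ] [0.609 0.178] (array([593.7,  53.8]), array([248.1,  19.9]), 87.5)
top 0.15 0.158 26 [0.596  0.0695 0.1542] [ 0.584 -0.028] [0.616 0.179] (array([597.9,  75.2]), array([207. ,  25.9]), 87.1)
top 0.16 0.17 106 [0.6028 0.1467 0.1647] [0.587 0.116] [0.619 0.181] (array([603.6, 148.3]), array([64.4, 29.8]), 86.6)
scene caddy 0.05
[... 381 characters left out ...]
] [0.628 0.3  ] (array([600.6, 105.5]), array([389.2,  45.6]), 86.9)
scene 0.091 0.101 415 [0.6053 0.1009 0.0971] [ 0.569 -0.069] [0.628 0.198] (array([598.2,  64.9]), array([267.7,  45.7]), 86.6)
scene 0.113 0.122 114 [0.5985 0.0278 0.1183] [ 0.565 -0.068] [0.619 0.182] (array([601.3,  57.1]), array([252.6,  48.3]), 84.3)
scene 0.136 0.147 182 [0.5965 0.0215 0.1429] [ 0.581 -0.068] [0.62  0.182] (array([597.9,  57.7]), array([251.2,  28.5]), 86.3)
scene 0.15 0.158 62 [0.6026 0.0955 0.1544] [ 0.585 -0.025] [0.619 0.182] (array([599.2,  79. ]), array([207.1,  27.9]), 86.4)
scene 0.16 0.17 118 [0.6045 0.1502 0.166 ] [0.587 0.118] [0.619 0.188] (array([602.9, 153.2]), array([69.3, 29.9]), 86.6)
```

```bash
cat >> h.py <<'E'
C=np.array([.5974,.0600]); CY=np.radians(-3.6)          # clamp origin, yaw of clamp x
K=np.array([.5256,-.2959]); KY=np.radians(16.6)
def cw(x,y): c,s=np.cos(CY),np.sin(CY); return C+np.array([c*x-s*y,s*x+c*y])
def go(p,yaw=None):
    "shift in tool cm, then turn about tool z (deg) to bring tool y to yaw"
    o=env.get_obs(); R=o["eef_rot"]; d=R.T@(np.array(p)-o["ee_pos"])*100
    a=np.degrees(np.arctan2(R[1,1],R[0,1])); tilt=np.degrees(R[:2,2])
    t=None if yaw is None else -((np.degrees(yaw)-a+90)%180-90)
    print("shift cm",d.round(2),"turn z",t,"tilt",tilt.round(2),"t",o["time_s"],"q",o["q"].round(0))
E
python3 - <<'E'
from h import *
S=np.load("scene0.npz");T=np.load("top0.npz")
for n,D,off in(("top",T,.0026),("scene",S,-.0026)):
    P=D["P"].reshape(-1,3)+[0,off,0]
    d=P[:,:2]-K; c,s=np.cos(KY),np.sin(KY); u=d@[c,s]; v=d@[-s,c]
    for lab,m in(("foot",(abs(v)<.02)&(abs(u)>.032)&(abs(u)<.075)),("body",(abs(u)<.1)&(abs(v)<.05)&((abs(u)>.032)|(abs(v)>.025)))):
        q=m&(P[:,2]>.012)&(P[:,2]<.2); print(n,lab,q.sum(), np.round([u[q].min(),u[q].max(),v[q].min(),v[q].max(),P[q,2].max()],3) if q.any() else "")
        if lab=="foot" and q.any(): print("  nearest +u",u[q&(u>0)].min() if (q&(u>0)).any() else None,"-u",u[q&(u<0)].max() if (q&(u<0)).any() else None)
    # clamp frame y profile on the centre line
    e=P[:,:2]-C; c,s=np.cos(CY),np.sin(CY); x=e@[c,s]; y=e@[-s,c]
    m=(abs(x)<.02)&(P[:,2]>.03)&(P[:,2]<.2)&(y>-.15)&(y<.24)
    for k in range(-140,-0,8):
        q=m&(y>=k/1000)&(y<(k+8)/1000); 
        if q.any(): print(k,q.sum(),P[q,2].max().round(3),end=" | ")
    print("\n housing/tail y max",y[m&(P[:,2]<.09)].max())
go([*K,.405],KY)
E
```

```text
top foot 0 
top body 71 [ 0.082  0.1   -0.003  0.03   0.103]
-140 15 0.068 | -132 24 0.144 | -124 33 0.146 | -116 21 0.146 | -108 14 0.148 | -100 11 0.145 | -92 19 0.155 | -84 7 0.156 | -12 12 0.098 | -4 38 0.101 | 
 housing/tail y max 0.23999669880795638
scene foot 0 
scene body 41 [ 0.084  0.1   -0.01   0.028  0.108]
-140 27 0.068 | -132 213 0.146 | -124 41 0.146 | -116 17 0.146 | -108 20 0.147 | -100 18 0.146 | -92 32 0.157 | -84 12 0.159 | -12 30 0.094 | -4 104 0.102 | 
 housing/tail y max 0.23936365317027256
shift cm [-6.014e+01 -6.706e+01 -1.000e-02] turn z 48.376576337266805 tilt [-0.03 -0.07] t 0.1 q [64. 24. 93.  0. 62. -1.]
```

```bash
python3 - <<'E'
from h import *
S=np.load("scene0.npz");T=np.load("top0.npz")
for n,D,off in(("top",T,.0026),("scene",S,-.0026)):
    P=D["P"].reshape(-1,3)+[0,off,0]
    e=P[:,:2]-C; c,s=np.cos(CY),np.sin(CY); x=(e@[c,s])*1e3; y=(e@[-s,c])*1e3;z=P[:,2]*1e3
    def r(l,m): print(n,l,m.sum(),"x",np.percentile(x[m],[2,98]).round(1),"y",np.percentile(y[m],[2,98]).round(1),"z",np.median(z[m]).round(1))
    m=(abs(x)<40)
    r("lip",m&(z>150)&(z<160)&(y<-50)&(y>-150))
    r("strap",m&(z>139)&(z<148)&(y<-50)&(y>-150))
    r("jawtop",m&(z>114)&(z<122)&(y<-50)&(y>-160))
    r("bed",m&(z>15)&(z<24)&(y<200)&(y>-200))
    r("hous",m&(z>92)&(z<100)&(y>20)&(y<180))
    r("post",m&(z>160)&(z<170)&(y>20)&(y<90)); r("trig",m&(z>160)&(z<170)&(y>90)&(y<180))
    r("pad/jaw",m&(z>85)&(z<105)&(y>-60)&(y<20)); r("tail",m&(z>64)&(z<88)&(y>145)&(y<300))
E
```

```text
top lip 12 x [-7.7  7.8] y [-85.8 -81.8] z 154.1
top strap 74 x [-8.1  7.8] y [-127.3  -86.6] z 142.5
top jawtop 44 x [-23.7  23.2] y [-129.9 -116.5] z 118.4
top bed 764 x [-29.9  28. ] y [-142.6  139.5] z 20.1
top hous 278 x [-21.2  20.1] y [ 29.6 135.7] z 95.8
top post 58 x [-13.2  14.7] y [59. 76.] z 164.4
top trig 48 x [-13.8  14. ] y [109.8 123. ] z 164.9
top pad/jaw 81 x [-19.4  18.2] y [-4.2 19.7] z 96.7
top tail 198 x [-7.9 36.8] y [149.5 297.8] z 80.4
scene lip 20 x [-7.3  8.3] y [-87.  -80.4] z 156.3
scene strap 109 x [-8.8  8.1] y [-129.1  -84.8] z 144.2
scene jawtop 63 x [-24.5  24. ] y [-130.2 -117.2] z 119.8
scene bed 827 x [-28.5  29.6] y [-147.1  131.6] z 21.8
scene hous 259 x [-19.5  22.2] y [ 29.6 131.3] z 97.5
scene post 65 x [-13.7  14.7] y [57.8 74.6] z 166.5
scene trig 53 x [-14.1  14.5] y [109.2 122. ] z 166.1
scene pad/jaw 137 x [-19.2  19.4] y [-4.8 19.2] z 97.0
scene tail 207 x [-7.7 38.1] y [151.5 298.6] z 82.4
```

Features line up with the clamp's drawing once the origin is moved 13 mm along its y: lip, post, trigger and jaw all agree within 0.5 mm. The pad is about 3 mm advanced. Moving over the caddy.

```bash
sed -i 's/^C=np.array(\[.5974,.0600\])/C=np.array([.5982,.0731])/' h.py; grep -n ^C= h.py
```

```text
12:C=np.array([.5982,.0731]); CY=np.radians(-3.6)          # clamp origin, yaw of clamp x
```

Call:
{"op": "drive_tool", "data": {
  "angular": [
    [0, 0, 0],
    [0, 0, 0],
    [0, 0, 0],
    [0, 0, 0],
    [0, 0, 0],
    [0, 0, 0],
    [0, 0, 0],
    [0, 0, 0],
    [0, 0, 0]
  ],
  "xyz": [
    [-3.3, -3.7, 0],
    [-3.3, -3.7, 0],
    [-3.3, -3.7, 0],
    [-3.3, -3.7, 0],
    [-3.3, -3.7, 0],
    [-3.3, -3.7, 0],
    [-3.3, -3.7, 0],
    [-3.3, -3.7, 0],
    [-3.3, -3.7, 0]
  ],
  "hand": [-0.45, -0.45, -0.45, -0.45, -0.45, -0.45, -0.45, -0.45, -0.45]
}}

```text
time_s: 1.23
ee_pos: [0.3927, 0.1374, 0.4047]
eef_rot: [[-0.906, 0.423, 0.0], [0.423, 0.906, 0.0], [-0.0, 0.0, -1.0]]
wrist_force: [0.9, 0.3, 0.5]
opening: 0.064
finger_force: 0.0
```

Call:
{"op": "drive_tool", "data": {
  "angular": [
    [0, 0, 0],
    [0, 0, 0],
    [0, 0, 0],
    [0, 0, 0],
    [0, 0, 0],
    [0, 0, 0],
    [0, 0, 0],
    [0, 0, 0],
    [0, 0, 0]
  ],
  "xyz": [
    [-3.3, -3.7, 0],
    [-3.3, -3.7, 0],
    [-3.3, -3.7, 0],
    [-3.3, -3.7, 0],
    [-3.3, -3.7, 0],
    [-3.3, -3.7, 0],
    [-3.3, -3.7, 0],
    [-3.3, -3.7, 0],
    [-3.3, -3.7, 0]
  ],
  "hand": [-0.45, -0.45, -0.45, -0.45, -0.45, -0.45, -0.45, -0.45, -0.45]
}}

```text
time_s: 2.35
ee_pos: [0.521, -0.2901, 0.4043]
eef_rot: [[-0.906, 0.423, -0.001], [0.423, 0.906, 0.0], [0.001, 0.0, -1.0]]
wrist_force: [1.7, 0.6, 0.0]
opening: 0.0638
finger_force: 0.0
```

Call:
{"op": "drive_tool", "data": {
  "angular": [
    [0, 0, 9.7],
    [0, 0, 9.7],
    [0, 0, 9.7],
    [0, 0, 9.7],
    [0, 0, 9.6],
    [0, 0, 0],
    [0, 0, 0]
  ],
  "xyz": [
    [-0.7, -0.4, 0],
    [0, 0, 0],
    [0, 0, 0],
    [0, 0, 0],
    [0, 0, 0],
    [0, 0, 0],
    [0, 0, 0]
  ],
  "hand": [-0.45, -0.45, -0.45, -0.45, -0.45, -0.45, -0.45]
}}

```text
time_s: 3.22
ee_pos: [0.5255, -0.295, 0.4045]
eef_rot: [[-0.288, 0.958, -0.0], [0.958, 0.288, 0.0], [0.0, -0.0, -1.0]]
wrist_force: [-0.3, -0.1, 0.0]
opening: 0.064
finger_force: 0.0
```

```bash
python3 - <<'E'
from h import *
go([*K,.215],KY); print(env.get_obs()["opening"],env.get_obs()["wrist_force"])
E
```

```text
shift cm [-1.000e-01 -1.000e-02  1.895e+01] turn z 0.16141271980200145 tilt [-0.02  0.01] t 3.225 q [-30.  22.  96.  -0.  61. -47.]
0.06400259135466277 [-0.27523525 -0.14570939  0.01319974]
```

Call:
{"op": "drive_tool", "data": {
  "angular": [
    [0, 0, 0],
    [0, 0, 0],
    [0, 0, 0],
    [0, 0, 0],
    [0, 0, 0],
    [0, 0, 0],
    [0, 0, 0],
    [0, 0, 0]
  ],
  "xyz": [
    [-0.1, 0, 4],
    [0, 0, 4],
    [0, 0, 4],
    [0, 0, 3],
    [0, 0, 2],
    [0, 0, 1.5],
    [0, 0, 0.4],
    [0, 0, 0]
  ],
  "hand": [-0.55, -0.55, -0.55, -0.55, -0.55, -0.55, -0.55, -0.55]
}}

```text
time_s: 4.22
ee_pos: [0.5261, -0.2961, 0.2161]
eef_rot: [[-0.286, 0.958, 0.001], [0.958, 0.286, -0.0], [-0.001, 0.0, -1.0]]
wrist_force: [-0.8, 0.9, 0.6]
opening: 0.068
finger_force: 0.0
```

Call:
{"op": "drive_tool", "data": {
  "angular": [
    [0, 0, 0],
    [0, 0, 0],
    [0, 0, 0],
    [0, 0, 0],
    [0, 0, 0]
  ],
  "xyz": [
    [0, 0, 0],
    [0, 0, 0],
    [0, 0, 0],
    [0, 0, 0],
    [0, 0, 0]
  ],
  "hand": [0.1, 0.1, 0.1, 0.1, 0.1],
  "force": 20
}}

```text
time_s: 4.85
ee_pos: [0.5261, -0.2962, 0.2166]
eef_rot: [[-0.285, 0.958, 0.001], [0.958, 0.285, -0.001], [-0.001, 0.001, -1.0]]
wrist_force: [-0.4, 0.2, 5.6]
opening: 0.0559
finger_force: 20.0
```

Call:
{"op": "drive_tool", "data": {
  "angular": [
    [0, 0, 0],
    [0, 0, 0],
    [0, 0, 0],
    [0, 0, 0],
    [0, 0, 0],
    [0, 0, 0],
    [0, 0, 0],
    [0, 0, 0]
  ],
  "xyz": [
    [0, 0, -1],
    [0, 0, -3],
    [0, 0, -4],
    [0, 0, -4],
    [0, 0, -4],
    [0, 0, -4],
    [0, 0, 0],
    [0, 0, 0]
  ],
  "hand": [0.1, 0.1, 0.1, 0.1, 0.1, 0.1, 0.1, 0.1]
}}

```text
time_s: 5.85
ee_pos: [0.5252, -0.2956, 0.4147]
eef_rot: [[-0.285, 0.958, -0.001], [0.958, 0.285, 0.001], [0.001, -0.001, -1.0]]
wrist_force: [0.1, -0.6, -2.7]
opening: 0.0561
finger_force: 20.0
```

```bash
python3 - <<'E'
from h import *
o=env.get_obs(); print(o["ee_pos"],o["wrist_force"],o["opening"],o["finger_force"])
go([*cw(0,-.066),o["ee_pos"][2]],CY)
E
```

```text
[ 0.52524093 -0.2956416   0.41469501] [ 0.10917419 -0.58460835 -2.68455114] 0.05611405098367529 19.997591148130596
shift cm [2.707e+01 1.524e+01 1.000e-02] turn z 20.17470490649346 tilt [-0.08  0.05] t 5.85 q [-31.  22.  96.  -0.  63. -47.]
```

Call:
{"op": "drive_tool", "data": {
  "angular": [
    [0, 0, 0],
    [0, 0, 0],
    [0, 0, 0],
    [0, 0, 0],
    [0, 0, 0],
    [0, 0, 0],
    [0, 0, 0],
    [0, 0, 7],
    [0, 0, 7],
    [0, 0, 6.2]
  ],
  "xyz": [
    [2.1, 1.2, 0],
    [4.1, 2.3, 0],
    [4.9, 2.7, 0],
    [4.9, 2.8, 0],
    [4.9, 2.8, 0],
    [4.1, 2.3, 0],
    [2.1, 1.1, 0],
    [0, 0, 0],
    [0, 0, 0],
    [0, 0, 0]
  ],
  "hand": [0.1, 0.1, 0.1, 0.1, 0.1, 0.1, 0.1, 0.1, 0.1, 0.1]
}}

```text
time_s: 7.1
ee_pos: [0.5936, 0.0074, 0.4131]
eef_rot: [[0.067, 0.998, -0.004], [0.998, -0.067, -0.0], [-0.0, -0.004, -1.0]]
wrist_force: [0.5, -0.2, -1.7]
opening: 0.0561
finger_force: 20.0
```

Call:
{"op": "drive_tool", "data": {
  "angular": [
    [0, 0, 0],
    [0, 0, 0]
  ],
  "xyz": [
    [0, 0, 0],
    [0, 0, 0]
  ],
  "hand": [0.1, 0.1]
}}

```text
time_s: 7.35
ee_pos: [0.5939, 0.0071, 0.4145]
eef_rot: [[0.061, 0.998, -0.002], [0.998, -0.061, -0.0], [-0.0, -0.002, -1.0]]
wrist_force: [-0.1, 0.5, -1.9]
opening: 0.0559
finger_force: 20.0
```

```bash
python3 - <<'E'
from h import *
im,d,P=grab("scene"); np.savez("scene1.npz",im=im,d=d,P=P)
cv2.imwrite("pics/s1.png",cv2.resize(im[100:260,240:460],(770,560),interpolation=2)[...,::-1])
o=env.get_obs(); go([*cw(0,-.066),.163+.116+.003],CY); print(o["wrist_force"],o["ee_pos"])
P=P+[0,-.0026,0]; e=P[...,:2]-C; c,s=np.cos(CY),np.sin(CY); x=e@[c,s]*1e3; y=e@[-s,c]*1e3; z=P[...,2]*1e3
hs=cv2.cvtColor(im,cv2.COLOR_RGB2HSV); m=(hs[...,0]>8)&(hs[...,0]<20)&(hs[...,1]>90)&(abs(x)<45)&(y>-110)&(y<-20)&(z>150)&(z<300)
print("wood",m.sum(),[np.percentile(k[m],[1,99]).round(1) for k in(x,y,z)])
m=(abs(x)<18)&(y>-110)&(y<-20)&(z>150)&(z<320)
for lo in range(170,320,10):
    q=m&(z>=lo)&(z<lo+10)
    if q.any(): print(lo,q.sum(),np.percentile(y[q],[5,50,95]).round(1))
E
```

```text
shift cm [ 0.02  0.02 13.28] turn z 0.06364332144121931 tilt [-0.09  0.  ] t 7.4 q [-0. 21. 97. -0. 62.  3.]
[-0.32575875  0.25981746 -2.37073941] [0.59400698 0.00706995 0.41479414]
wood 484 [array([-31.4,  31.2]), array([-85.1, -53.9]), array([204.1, 266.2])]
200 19 [-84.4 -83.7 -82.7]
210 28 [-84.7 -83.5 -82.6]
220 28 [-84.9 -83.4 -82.4]
230 28 [-84.4 -83.6 -82.8]
240 27 [-84.8 -83.7 -82.3]
250 76 [-84.8 -79.6 -61.3]
260 68 [-83.4 -72.7 -60.5]
300 12 [-67.7 -66.1 -63.7]
```

View pics/s1.png

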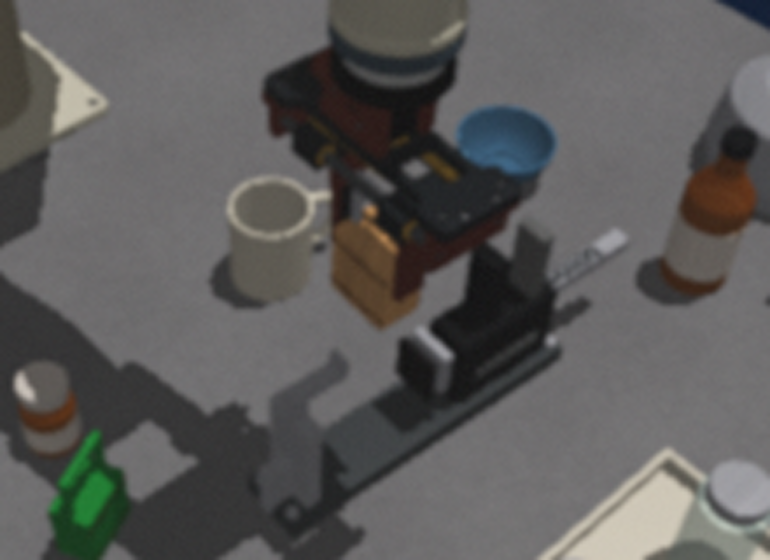

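Caddy is held upright, its front face at clamp y −83.7, so its centre is at −66 as intended. The hook is clear below. Descending beside the lip.

Call:
{"op": "drive_tool", "data": {
  "angular": [
    [0, 0, 0],
    [0, 0, 0],
    [0, 0, 0],
    [0, 0, 0],
    [0, 0, 0],
    [0, 0, 0],
    [0, 0, 0],
    [0, 0, 0]
  ],
  "xyz": [
    [0, 0, 2],
    [0, 0, 3.5],
    [0, 0, 3.5],
    [0, 0, 2.5],
    [0, 0, 1.4],
    [0, 0, 0.5],
    [0, 0, 0],
    [0, 0, 0]
  ],
  "hand": [0.1, 0.1, 0.1, 0.1, 0.1, 0.1, 0.1, 0.1]
}}

```text
time_s: 8.4
ee_pos: [0.5946, 0.0071, 0.2827]
eef_rot: [[0.063, 0.998, 0.002], [0.998, -0.063, 0.0], [0.0, 0.002, -1.0]]
wrist_force: [0.4, -0.1, -2.6]
opening: 0.0562
finger_force: 20.0
```

```bash
python3 - <<'E'
from h import *
im,d,P=grab("scene"); 
cv2.imwrite("pics/s2.png",cv2.resize(im[150:250,290:430],(784,560),interpolation=2)[...,::-1])
go([*cw(0,-.110),.2806],CY); print(env.get_obs()["wrist_force"])
E
```

```text
shift cm [-4.39 -0.05  0.21] turn z -0.020240586285169115 tilt [ 0.1 -0. ] t 8.45 q [ -0.  31. 102.  -0.  47.   3.]
[ 0.28221346 -0.35767536 -1.62508767]
```

View pics/s2.png

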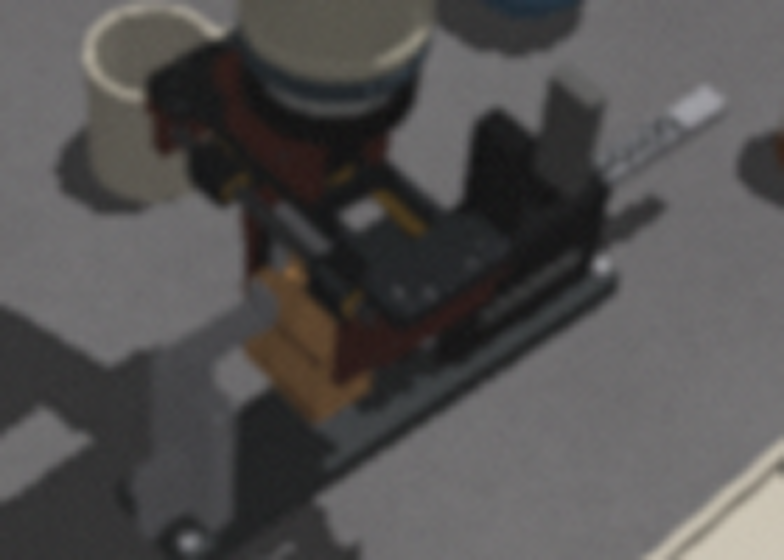

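The caddy stands right beside the lip (picture about (290,300)) with the handle above it and the pad well behind. Slide in along −y, then lower.

Call:
{"op": "drive_tool", "data": {
  "angular": [
    [0, 0, 0],
    [0, 0, 0],
    [0, 0, 0],
    [0, 0, 0],
    [0, 0, 0],
    [0, 0, 0]
  ],
  "xyz": [
    [-0.7, 0, 0],
    [-1, 0, 0],
    [-1, 0, 0],
    [-1, 0, 0],
    [-0.7, 0, 0],
    [0, 0, 0]
  ],
  "hand": [0.1, 0.1, 0.1, 0.1, 0.1, 0.1]
}}

```text
time_s: 9.2
ee_pos: [0.5914, -0.0375, 0.2816]
eef_rot: [[0.064, 0.998, -0.0], [0.998, -0.064, 0.0], [0.0, -0.0, -1.0]]
wrist_force: [-1.1, 0.2, -1.3]
opening: 0.0561
finger_force: 20.0
```

Call:
{"op": "drive_tool", "data": {
  "angular": [
    [0, 0, 0],
    [0, 0, 0],
    [0, 0, 0],
    [0, 0, 0],
    [0, 0, 0]
  ],
  "xyz": [
    [0, 0, 0.6],
    [0, 0, 0.6],
    [0, 0, 0.5],
    [0, 0, 0.2],
    [0, 0, 0]
  ],
  "hand": [0.1, 0.1, 0.1, 0.1, 0.1]
}}

```text
time_s: 9.82
ee_pos: [0.5914, -0.0367, 0.2626]
eef_rot: [[0.063, 0.998, -0.0], [0.998, -0.063, 0.0], [0.0, -0.0, -1.0]]
wrist_force: [0.7, 0.4, -2.0]
opening: 0.0561
finger_force: 20.0
```

```bash
python3 - <<'E'
from h import *
go([*cw(0,-.110),.2626],CY); print(env.get_obs()["wrist_force"])
E
```

```text
shift cm [-0.   -0.01  0.  ] turn z -0.01635603540107411 tilt [-0.01  0.  ] t 9.825 q [ -5.  33. 102.   0.  45.  -1.]
[ 0.73130378  0.35518486 -2.02574454]
```

Call:
{"op": "drive_tool", "data": {
  "angular": [
    [0, 0, 0],
    [0, 0, 0],
    [0, 0, 0]
  ],
  "xyz": [
    [0, 0, 0.1],
    [0, 0, 0.1],
    [0, 0, 0]
  ],
  "hand": [0.1, 0.1, 0.1]
}}

```text
time_s: 10.2
ee_pos: [0.5915, -0.0368, 0.2622]
eef_rot: [[0.063, 0.998, 0.001], [0.998, -0.063, -0.0], [0.0, 0.001, -1.0]]
wrist_force: [-4.7, 0.6, 12.9]
opening: 0.0561
finger_force: 20.0
```

Call:
{"op": "drive_tool", "data": {
  "angular": [
    [0, 0, 0],
    [0, 0, 0],
    [0, 0, 0],
    [0, 0, 0],
    [0, 0, 0],
    [0, 0, 0]
  ],
  "xyz": [
    [0, 0, -0.1],
    [0, 0, 0],
    [0, 0, 0],
    [0, 0, 0],
    [0, 0, 0],
    [0, 0, 0]
  ],
  "hand": [0, -0.3, -0.6, -0.9, -0.9, -0.9]
}}

```text
time_s: 10.95
ee_pos: [0.5914, -0.0368, 0.2616]
eef_rot: [[0.063, 0.998, -0.0], [0.998, -0.063, -0.0], [-0.0, -0.0, -1.0]]
wrist_force: [-0.3, -0.5, -0.3]
opening: 0.0838
finger_force: 0.0
```

Call:
{"op": "drive_tool", "data": {
  "angular": [
    [0, 0, 0],
    [0, 0, 0],
    [0, 0, 0],
    [0, 0, 0],
    [0, 0, 0],
    [0, 0, 0],
    [0, 0, 0],
    [0, 0, 0]
  ],
  "xyz": [
    [0, 0, -1],
    [0, 0, -2],
    [0, 0, -3],
    [0, 0, -4],
    [0, 0, -4],
    [0, 0, -2],
    [0, 0, 0],
    [0, 0, 0]
  ],
  "hand": [-0.9, -0.9, -0.9, -0.9, -0.9, -0.9, -0.9, -0.9]
}}

```text
time_s: 11.95
ee_pos: [0.591, -0.0367, 0.4215]
eef_rot: [[0.063, 0.998, -0.0], [0.998, -0.063, 0.0], [-0.0, -0.0, -1.0]]
wrist_force: [0.2, 0.7, -0.9]
opening: 0.0833
finger_force: 0.0
```

```bash
python3 - <<'E'
from h import *
im,d,P=grab("scene"); 
cv2.imwrite("pics/s3.png",cv2.resize(im[150:250,290:430],(784,560),interpolation=2)[...,::-1])
P=P+[0,-.0026,0]; e=P[...,:2]-C; c,s=np.cos(CY),np.sin(CY); x=e@[c,s]*1e3; y=e@[-s,c]*1e3; z=P[...,2]*1e3
hs=cv2.cvtColor(im,cv2.COLOR_RGB2HSV); m=(hs[...,0]>8)&(hs[...,0]<20)&(hs[...,1]>90)&(abs(x)<45)&(y>-150)&(y<-40)&(z>30)&(z<200)
print("wood",m.sum(),[np.percentile(k[m],[1,99]).round(1) for k in(x,y,z)])
for lo,hi in((48,60),(60,75),(75,90),(90,102),(103,112)):
    q=m&(z>lo)&(z<hi); print(lo,q.sum(),np.percentile(y[q],[3,50,97]).round(1) if q.any() else "")
go([*cw(0,.069+.003),env.get_obs()["ee_pos"][2]],CY+np.pi/2); print(env.get_obs()["wrist_force"])
E
```

```text
wood 226 [array([-7.8, 28.1]), array([-129.7,  -94.2]), array([ 52.1, 115.4])]
48 18 [-127.6 -117.2  -98. ]
60 35 [-127.4 -114.7  -97.8]
75 35 [-128.3 -115.   -98.1]
90 22 [-127.8 -114.1  -97.1]
103 106 [-126.4 -110.7  -95.2]
shift cm [18.21  0.03 -0.  ] turn z 89.97565417281686 tilt [-0.08  0.01] t 12.0 q [-5. 20. 97. -0. 63. -1.]
[-0.05182873  0.18820497  0.37140864]
```

View pics/s3.png

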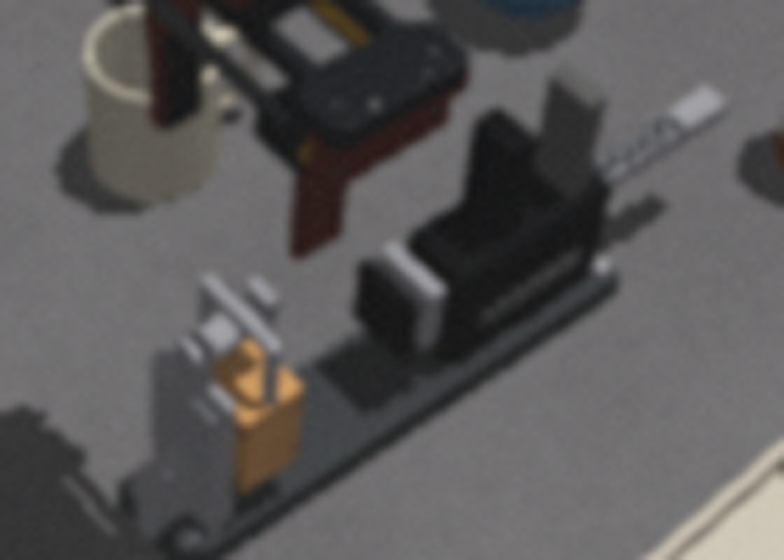

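Caddy hangs upright on the strap between jaw and lip at clamp y ≈ −111, and the arm is clear of it. Next is the trigger.

Call:
{"op": "drive_tool", "data": {
  "angular": [
    [0, 0, 0],
    [0, 0, 0],
    [0, 0, 0],
    [0, 0, 0],
    [0, 0, 0]
  ],
  "xyz": [
    [2.5, 0, 0],
    [4.5, 0, 0],
    [5, 0, 0],
    [4.2, 0, 0],
    [2, 0, 0]
  ],
  "hand": [-1, -1, -1, -1, -1]
}}

```text
time_s: 12.62
ee_pos: [0.6026, 0.1467, 0.4204]
eef_rot: [[0.061, 0.998, -0.002], [0.998, -0.061, -0.0], [-0.001, -0.002, -1.0]]
wrist_force: [-0.7, -0.5, -0.1]
opening: 0.0878
finger_force: 0.0
```

Call:
{"op": "drive_tool", "data": {
  "angular": [
    [0, 0, -10],
    [0, 0, -10],
    [0, 0, -10],
    [0, 0, -10],
    [0, 0, -10],
    [0, 0, -10],
    [0, 0, -10],
    [0, 0, -10],
    [0, 0, -10],
    [0, 0, 0]
  ],
  "xyz": [
    [0, 0, 0],
    [0, 0, 0],
    [0, 0, 0],
    [0, 0, 0],
    [0, 0, 0],
    [0, 0, 0.5],
    [0, 0, 1],
    [0, 0, 1],
    [0, 0, 1],
    [0, 0, 0]
  ],
  "hand": [-1, -1, -1, -1, -1, -1, -1, -1, -1, -1]
}}

```text
time_s: 13.88
ee_pos: [0.6026, 0.1441, 0.3852]
eef_rot: [[-0.998, 0.065, -0.003], [0.065, 0.998, -0.001], [0.003, -0.001, -1.0]]
wrist_force: [0.2, 0.4, 0.3]
opening: 0.088
finger_force: 0.0
```

```bash
python3 - <<'E'
from h import *
im,d,P=grab("scene"); cv2.imwrite("pics/s4.png",cv2.resize(im[130:240,310:450],(764,600),interpolation=2)[...,::-1])
go([*cw(0,.072),.300],CY+np.pi/2); print(env.get_obs()["wrist_force"],env.get_obs()["opening"])
E
```

```text
shift cm [0.   0.07 8.59] turn z -0.2669150377285945 tilt [-0.09 -0.03] t 13.925 q [ 12.  25.  95.  -0.  60. -74.]
[ 0.86790306  0.10265464 -0.49800291] 0.08785047404170086
```

View pics/s4.png

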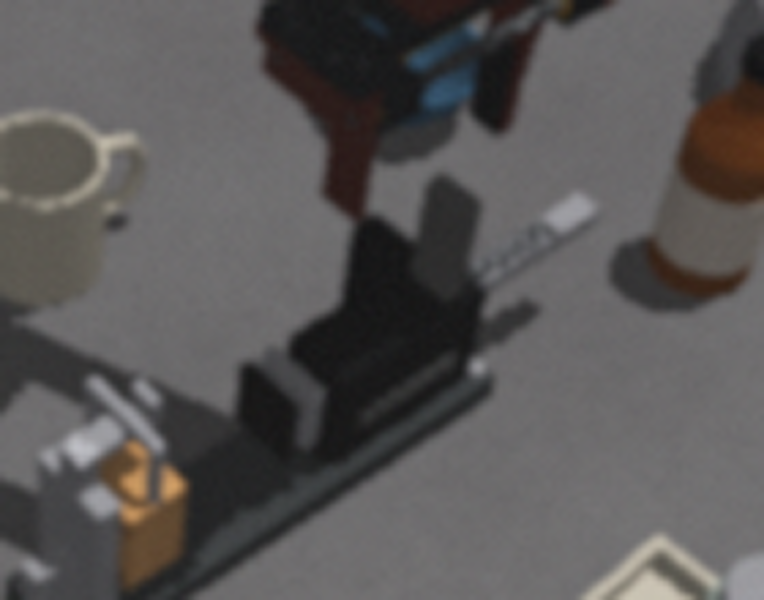

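Fingers straddle post and trigger. Descending.

Call:
{"op": "drive_tool", "data": {
  "angular": [
    [0, 0, 0],
    [0, 0, 0],
    [0, 0, 0],
    [0, 0, 0],
    [0, 0, 0],
    [0, 0, 0]
  ],
  "xyz": [
    [0, 0.1, 1.5],
    [0, 0, 2.5],
    [0, 0, 2.5],
    [0, 0, 1.5],
    [0, 0, 0.6],
    [0, 0, 0]
  ],
  "hand": [-1, -1, -1, -1, -1, -1]
}}

```text
time_s: 14.68
ee_pos: [0.6031, 0.1458, 0.3006]
eef_rot: [[-0.998, 0.064, -0.0], [0.064, 0.998, -0.0], [0.0, -0.0, -1.0]]
wrist_force: [0.4, -0.2, 0.6]
opening: 0.088
finger_force: 0.0
```

Call:
{"op": "drive_tool", "data": {
  "angular": [
    [0, 0, 0],
    [0, 0, 0],
    [0, 0, 0]
  ],
  "xyz": [
    [0, -0.3, 0],
    [0, 0, 0],
    [0, 0, 0]
  ],
  "hand": [-1, -1, -1]
}}

```text
time_s: 15.05
ee_pos: [0.6029, 0.1428, 0.3012]
eef_rot: [[-0.998, 0.063, 0.001], [0.063, 0.998, 0.0], [-0.001, 0.0, -1.0]]
wrist_force: [-0.2, -0.1, 0.4]
opening: 0.0876
finger_force: 0.0
```

```bash
python3 - <<'E'
from h import *
go([*cw(0,.069),.300],CY+np.pi/2); print(env.get_obs()["wrist_force"],env.get_obs()["opening"],env.get_obs()["finger_force"])
E
```

```text
shift cm [ 0.03 -0.08  0.12] turn z -0.038305217720761675 tilt [0.05 0.01] t 15.05 q [ 12.  31.  98.   0.  51. -74.]
[-0.16445755 -0.07731205  0.44750762] 0.08760994716005588 0.0
```

Call:
{"op": "drive_tool", "data": {
  "angular": [
    [0, 0, 0],
    [0, 0, 0],
    [0, 0, 0],
    [0, 0, 0],
    [0, 0, 0],
    [0, 0, 0]
  ],
  "xyz": [
    [0, -0.1, 0],
    [0, 0, 0],
    [0, 0, 0],
    [0, 0, 0],
    [0, 0, 0],
    [0, 0, 0]
  ],
  "hand": [0, 0, 0, 0, 0, 0],
  "force": 28
}}

```text
time_s: 15.8
ee_pos: [0.6028, 0.1424, 0.301]
eef_rot: [[-0.998, 0.064, 0.001], [0.064, 0.998, 0.001], [-0.001, 0.001, -1.0]]
wrist_force: [-0.1, 5.4, 1.6]
opening: 0.0474
finger_force: 28.0
```

Call:
{"op": "drive_tool", "data": {
  "angular": [
    [0, 0, 0],
    [0, 0, 0],
    [0, 0, 0],
    [0, 0, 0]
  ],
  "xyz": [
    [0, 0, 0],
    [0, 0, 0],
    [0, 0, 0],
    [0, 0, 0]
  ],
  "hand": [-1, -1, -1, -1]
}}

```text
time_s: 16.3
ee_pos: [0.6028, 0.142, 0.3009]
eef_rot: [[-0.998, 0.063, 0.0], [0.063, 0.998, 0.0], [-0.0, 0.0, -1.0]]
wrist_force: [-1.1, -0.4, 0.2]
opening: 0.0844
finger_force: 0.0
```

Call:
{"op": "drive_tool", "data": {
  "angular": [
    [0, 0, 0],
    [0, 0, 0],
    [0, 0, 0],
    [0, 0, 0],
    [0, 0, 0]
  ],
  "xyz": [
    [0, 0, 0],
    [0, 0, 0],
    [0, 0, 0],
    [0, 0, 0],
    [0, 0, 0]
  ],
  "hand": [0, 0, 0, 0, 0]
}}

```text
time_s: 16.92
ee_pos: [0.6027, 0.1424, 0.3007]
eef_rot: [[-0.998, 0.063, 0.0], [0.063, 0.998, 0.001], [-0.0, 0.001, -1.0]]
wrist_force: [-0.8, 6.8, 0.0]
opening: 0.0473
finger_force: 28.0
```

```bash
cat > pad.py <<'E'
from h import *
im,d,P=grab("scene"); P=P+[0,-.0026,0]; e=P[...,:2]-C; c,s=np.cos(CY),np.sin(CY); x=e@[c,s]*1e3; y=e@[-s,c]*1e3; z=P[...,2]*1e3
m=(abs(x)<19)&(z>60)&(z<102)&(y>-88)&(y<10); print("pad face y",np.percentile(y[m],[1,3,10]).round(1),m.sum())
hs=cv2.cvtColor(im,cv2.COLOR_RGB2HSV); m=(hs[...,0]>8)&(hs[...,0]<20)&(hs[...,1]>90)&(abs(x)<45)&(y>-150)&(y<-40)&(z>30)&(z<200)
print("wood",[np.percentile(k[m],[1,99]).round(1) for k in(x,y,z)])
E
python3 pad.py
```

```text
pad face y [-45.8 -45.6 -45. ] 249
wood [array([-7.6, 28.6]), array([-130. ,  -93.1]), array([ 52.1, 117.9])]
```

Call:
{"op": "drive_tool", "data": {
  "angular": [
    [0, 0, 0],
    [0, 0, 0],
    [0, 0, 0],
    [0, 0, 0],
    [0, 0, 0],
    [0, 0, 0],
    [0, 0, 0],
    [0, 0, 0],
    [0, 0, 0],
    [0, 0, 0]
  ],
  "xyz": [
    [0, 0, 0],
    [0, 0, 0],
    [0, 0, 0],
    [0, 0, 0],
    [0, 0, 0],
    [0, 0, 0],
    [0, 0, 0],
    [0, 0, 0],
    [0, 0, 0],
    [0, 0, 0]
  ],
  "hand": [-1, -1, -1, -1, -1, 0, 0, 0, 0, 0]
}}

```text
time_s: 18.23
ee_pos: [0.6027, 0.1424, 0.3005]
eef_rot: [[-0.998, 0.064, -0.0], [0.064, 0.998, 0.001], [0.0, 0.001, -1.0]]
wrist_force: [-0.1, 7.0, -2.4]
opening: 0.0476
finger_force: 28.0
```

Call:
{"op": "drive_tool", "data": {
  "angular": [
    [0, 0, 0],
    [0, 0, 0],
    [0, 0, 0],
    [0, 0, 0],
    [0, 0, 0],
    [0, 0, 0],
    [0, 0, 0],
    [0, 0, 0],
    [0, 0, 0],
    [0, 0, 0]
  ],
  "xyz": [
    [0, 0, 0],
    [0, 0, 0],
    [0, 0, 0],
    [0, 0, 0],
    [0, 0, 0],
    [0, 0, 0],
    [0, 0, 0],
    [0, 0, 0],
    [0, 0, 0],
    [0, 0, 0]
  ],
  "hand": [-1, -1, -1, -1, -1, 0, 0, 0, 0, 0]
}}

```text
time_s: 19.48
ee_pos: [0.6028, 0.1424, 0.3007]
eef_rot: [[-0.998, 0.063, 0.0], [0.063, 0.998, 0.001], [-0.0, 0.001, -1.0]]
wrist_force: [0.3, 5.3, -2.8]
opening: 0.0478
finger_force: 28.0
```

```bash
python3 pad.py
```

```text
pad face y [-75.9 -75.4 -74.5] 279
wood [array([-7.3, 28.6]), array([-129.8,  -74.6]), array([ 50.7, 121.7])]
```

Call:
{"op": "drive_tool", "data": {
  "angular": [
    [0, 0, 0],
    [0, 0, 0],
    [0, 0, 0],
    [0, 0, 0],
    [0, 0, 0],
    [0, 0, 0],
    [0, 0, 0],
    [0, 0, 0],
    [0, 0, 0],
    [0, 0, 0]
  ],
  "xyz": [
    [0, 0, 0],
    [0, 0, 0],
    [0, 0, 0],
    [0, 0, 0],
    [0, 0, 0],
    [0, 0, 0],
    [0, 0, 0],
    [0, 0, 0],
    [0, 0, 0],
    [0, 0, 0]
  ],
  "hand": [-1, -1, -1, -1, -1, -0.6, -0.4, -0.2, 0, 0]
}}

```text
time_s: 20.78
ee_pos: [0.6028, 0.1424, 0.3007]
eef_rot: [[-0.998, 0.063, 0.0], [0.063, 0.998, 0.001], [-0.0, 0.001, -1.0]]
wrist_force: [0.9, 5.9, -1.9]
opening: 0.0477
finger_force: 28.0
```

```bash
python3 pad.py
```

```text
pad face y [-86.3 -83.3 -75.1] 247
wood [array([-8. , 28.6]), array([-129.7,  -89.4]), array([ 51.1, 123.6])]
```

Call:
{"op": "drive_tool", "data": {
  "angular": [
    [0, 0, 0],
    [0, 0, 0],
    [0, 0, 0],
    [0, 0, 0],
    [0, 0, 0],
    [0, 0, 0],
    [0, 0, 0],
    [0, 0, 0],
    [0, 0, 0],
    [0, 0, 0]
  ],
  "xyz": [
    [0, 0, 0],
    [0, 0, 0],
    [0, 0, 0],
    [0, 0, 0],
    [0, 0, 0],
    [0, 0, 0],
    [0, 0, 0],
    [0, 0, 0],
    [0, 0, 0],
    [0, 0, 0]
  ],
  "hand": [-1, -1, -1, -1, -1, -0.8, -0.7, -0.6, -0.5, -0.4]
}}

```text
time_s: 22.08
ee_pos: [0.6028, 0.1439, 0.3006]
eef_rot: [[-0.998, 0.064, 0.001], [0.064, 0.998, 0.004], [-0.001, 0.004, -1.0]]
wrist_force: [0.7, 16.9, -2.8]
opening: 0.0626
finger_force: 8.5
```

Call:
{"op": "drive_tool", "data": {
  "angular": [
    [0, 0, 0],
    [0, 0, 0],
    [0, 0, 0],
    [0, 0, 0],
    [0, 0, 0],
    [0, 0, 0]
  ],
  "xyz": [
    [0, 0, 0],
    [0, 0, 0],
    [0, 0, 0],
    [0, 0, 0],
    [0, 0, 0],
    [0, 0, 0]
  ],
  "hand": [-0.3, -0.2, -0.1, 0, 0, 0]
}}

```text
time_s: 22.82
ee_pos: [0.6027, 0.1439, 0.3006]
eef_rot: [[-0.998, 0.063, 0.001], [0.063, 0.998, 0.004], [-0.001, 0.004, -1.0]]
wrist_force: [1.2, 16.3, -4.3]
opening: 0.0517
finger_force: 28.0
```

```bash
python3 pad.py; python3 -c "
from h import *
im,d,P=grab('scene'); cv2.imwrite('pics/s5.png',cv2.resize(im[150:250,290:430],(784,560),interpolation=2)[...,::-1])
go([*cw(0,.069),.300],CY+np.pi/2)
o=env.get_obs();print(o['opening'],o['finger_force'],o['wrist_force'])"
```

```text
pad face y [-86.8 -84.4 -81.2] 220
wood [array([-8.5, 28.6]), array([-129.4,  -95.4]), array([ 51.3, 123.1])]
shift cm [ 0.01 -0.19  0.06] turn z -0.03740402819295241 tilt [0.05 0.2 ] t 22.925 q [ 12.  31.  98.   0.  51. -74.]
0.051730072439490085 27.98372358083725 [ 1.21865391 14.85538443 -2.6443845 ]
```

View pics/s5.png

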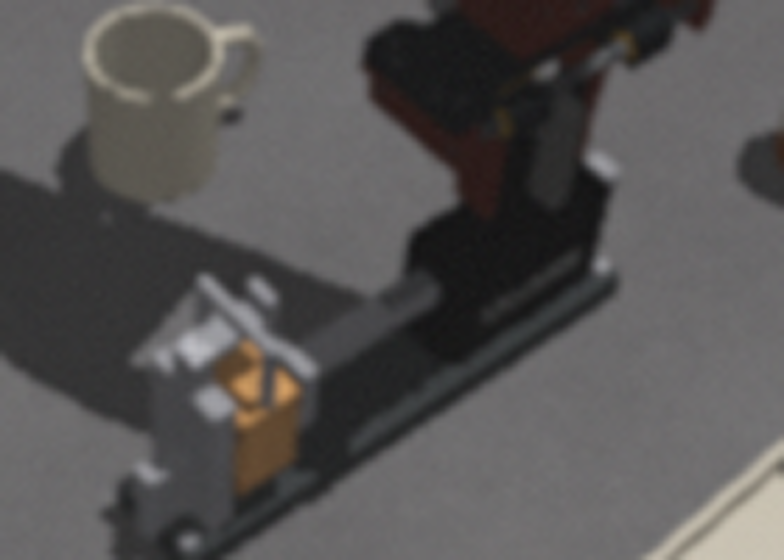

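The trigger has stalled before full stroke (opening 51.7 mm, not 48) at 28 N grip. The pad holds the caddy upright against the fixed jaw, with its block at clamp y −129.4 to −95.4. I hold briefly and hand in.

Call:
{"op": "drive_tool", "data": {
  "angular": [
    [0, 0, 0],
    [0, 0, 0],
    [0, 0, 0],
    [0, 0, 0]
  ],
  "xyz": [
    [0, 0, 0],
    [0, 0, 0],
    [0, 0, 0],
    [0, 0, 0]
  ],
  "hand": [0, 0, 0, 0]
}}

```text
time_s: 23.42
ee_pos: [0.6028, 0.1439, 0.3006]
eef_rot: [[-0.998, 0.063, 0.001], [0.063, 0.998, 0.004], [-0.001, 0.004, -1.0]]
wrist_force: [1.3, 15.5, -3.5]
opening: 0.0518
finger_force: 28.0
```

```bash
python3 -c "
from bench import env
print(env.job_done())"
```

```text
the job is handed in; nothing more can be done
None
```

I handed the job in at 23.4 s, with no verdict returned: the caddy hangs on the hook, held against the fixed jaw by the pad, and the gripper still squeezes the trigger at 28 N; the pad force (not measured directly) should be about 15 N, up to about 31 N if the trigger finger carries more than the gripper reads.

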